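# Switch on the kitchen radio and roll its station wheel one click

### The job

Get the kitchen radio playing using only fingertip touches: first press its round push-button all the way in and let it come back, then roll the wide knurled station wheel with a fingertip, its top going toward the back of the radio, until it clicks into the next position (white line on top), and no further. Do not move or lift the radio, leave the narrow volume wheel alone, and do not disturb the things standing around; finish with the hand clear.

Things in the scene. Friction and masses are not known exactly. Their poses are not given: they have to be found in the camera images.
- radio: Loose kitchen radio, 1.4 to 2.1 kg: white box with wooden top, 106 (x) x 252 (y) x 85 mm high. Origin at the centre of its underside; x to its back (away from the robot at yaw 0), y to the left, z up. On top in a row along y: push-button (y = +85 mm), wide station wheel (0), narrow volume wheel (-85 mm). A thin aerial lies folded 46 mm behind the row, 8 mm above the wood.
- power_top (a point): Centre of the upper face of the released push-button, 96 mm above the radio's underside (the point does not move with the button). Grey round button, 28 mm in diameter, standing 11 mm above the wooden top; pressed straight down.
- power (a joint): Travel of the push-button in m: 0 released, 0.005 fully in. Spring: starts to move at about 1.5 N, fully in at about 4 N; comes back by itself.
- station_top (a point): Crown of the wide station wheel, 99 mm above the radio's underside (fixed to the radio, does not turn). Grey knurled roller, radius 34, 30 mm wide, axis along the radio's y, sunk in the top: crown 14 mm above the wood, black cheeks at its ends 6 mm lower than the crown. Rest a fingertip on the crown with 4 to 15 N and drag it toward the radio's back (its +x).
- station (a joint): Angle of the station wheel in rad, grows as its top rolls to the radio's back. Detents: 0 (off, start; white line on the front of the exposed rim), 0.70 (first station; line on the crown), 1.40 (second). One click is 24 mm of rim travel. Let go, it springs to the nearest detent (tops at 0.35 and 1.05); passing a top takes 2 to 3 N along the rim.
- volume_top (a point): Highest point of the narrow volume wheel (radius 22 mm, 12 mm wide, crown 7 mm above the wood), 92 mm above the radio's underside. Not to be turned.
- volume (a joint): Angle of the volume wheel in rad; it stays where it is left.
- mug: White mug, 82 mm wide (112 with the handle), 94 mm tall, to the right of the radio. Origin at the centre of its underside. Bystander.
- jam: Jam jar with a white lid, 68 mm wide, 84 mm tall, behind the radio. Origin at the centre of its underside. Bystander.
- tin: Short tin, 75 mm wide, 58 mm tall, behind the radio. Origin at the centre of its underside. Bystander.
- garlic: Garlic bulb, about 60 mm wide and 58 mm tall, in front of the radio. Origin at the centre of its underside. Bystander.
- timer: Round egg timer, 64 mm wide, 46 mm tall, well left of the radio, in front of the hob. Origin at the centre of its underside. Bystander.

How it is judged:
By the outcome, as a careful person would: the job done as asked, in the order asked, and still so for the second after the job is handed in, with the robot touching nothing.
It also fails if it takes over 42 s, if anything falls off the work surface, if the arm or the gripper's body presses on something with over 40 N, if the wrist force passes 120 N, or if a joint passes its speed limit or range.

### The arm

A 7-joint arm with a two-finger parallel gripper is mounted at the origin on a cart in front of the work surface, level with it; the furniture and walls round the work are solid. World frame = base frame: x ahead of the robot, y to its left, z up, the work surface at z = 0. Lengths are in m, angles in rad, forces in N, time in s.
With the tool pointing down it reaches from about 0.4 to 0.85 m from the base axis. Payload 4.5 kg.
Tool frame: the origin (TCP) lies midway between the tips of the shut fingers; the grasp point (between the pads) lies 19 mm behind it; z points along the fingers, y is the line along which they close (so a half turn about z gives the same grasp; the last joint's range is limited). The gripper opens to 88 mm and grips with 3 to 60 N. Pads are 18 mm wide; open, the fingers measure 123 mm over their backs; the gripper's body (75 mm by 187 mm) begins 45 mm behind the grasp point.
Start: joints at [1.355, 0.689, -0.195, 1.565, 0.157, 0.902, -0.215], TCP at [0.155, -0.606, 0.239] pointing down, gripper open.
Joint ranges: [-3.01, 3.01], [-0.46, 2.08], [-1.47, 1.51], [0.13, 2.56], [-1, 4.14], [0.04, 2.09], [-2.66, 2.66]. Speed limits (rad/s): [2.57, 2.57, 3.14, 3.14, 3.14, 3.14, 3.14].

### API

Orientations are given as a unit quaternion [x, y, z, w].
In Python, from plant import r gives the robot as it stands.
- The arm moves only by the tool carry_out, never from a script. Its argument "plan" is a list of rows, each an object with "rot": the turn, a rotation vector about the tool's x, y, z in rad, a list of three; "xyz": the shift along the tool's x, y, z in m, a list of three; "grip": the closure in counts, from 0 (fully open) to 255 (shut). In form: [{"rot": [wx, wy, wz], "xyz": [dx, dy, dz], "grip": grip}, ...]. A call has 1 to 8 rows; each row is the pose to reach, as a shift and turn from the pose commanded when the call began, along the tool's axes at that moment; what a row does not reach only later rows make up. A row lasts 1/12 s, in which the tool goes at most 41.7 mm and 7.16 degrees, less where a joint would pass 70% of its speed; a pose out of reach is approached as far as the arm can. A call with a gripper value outside its range is refused whole. The fingers move at their own pace and stop on an object; "squeeze" is the grip in N (left out, the last holds). Time passes only in rows, so rows that repeat a pose let the fingers close. It gives the time, the measured TCP pose, the force, the opening and the grip force at its end, in the units of the state.
- r.get_state(): the state, without advancing time (a new reading comes with each control period).
- r.snapshot(name): name is "side" or "top"; returns the picture (480x640x3 uint8, red, green, blue); there is no depth.
- r.camera_params(name): a dict with "fx", "fy", "cx", "cy" (pixels), "distortion" ([k1, k2, p1, p2, k3] as OpenCV has them; the pictures are not rectified), "position" and "attitude" of the camera in the world. Camera axes: x right, y down, z forward; pixel columns grow to the right and rows downward; lengths in m; the calibration is good to about 2 mm. A picture is of the moment at which its call begins. camera_params takes no time and is no camera call.
- r.finish_job(): hands the job in; it is judged then, once.
The state is a dict: "clock": time; "q": joint angles; "qd": joint speeds; "joint_torque": joint torques, N m; "tool_pos": TCP position; "eef_rot": TCP orientation; "contact_force": force on the tool from outside, world axes, zero at the start; "moment": the same for the moment, N m; "opening": opening from 0.0 (shut) to 1.0 (fully open); "finger_force": force on a finger pad.
Only numpy, scipy, OpenCV 4.12 (cv2) and the standard library are available. Lean on these libraries where they do the work, as an engineer would, in place of code of your own. Each camera call takes 0.05 s, during which the arm holds its last target. There are 200 camera calls.

## Working session

There is one attempt and no reset: what is moved stays moved. The work goes in short steps, Python scripts to look and compute and a tool call to move; the robot and the scene stay as the last step left them, time stands still between calls to the robot, and variables do not carry over. Pictures are saved under pics/ and viewed, at most 10 in all, crops included, and the job is handed in when it is done.

Besides the shell and the picture viewer there is one more tool, called after "Emit:" as name(argument=value, ...), one argument or row to a line, values as JSON. carry_out: Moves the arm, as the interface text tells. Its arguments: {"type":"object","properties":{"plan":{"type":"array"},"squeeze":{"type":"number"}},"required":["plan"]}

```bash
mkdir -p pics; ls
python3 - <<'E'
from plant import r
import cv2
for n in("side","top"):
    cv2.imwrite(f"pics/{n}0.png",r.snapshot(n)[:,:,::-1]); print(n,r.camera_params(n))
s=r.get_state(); print({k:s[k] for k in("clock","tool_pos","eef_rot","contact_force","opening")})
E
```

```text
pics
side {'fx': 473.12479252324846, 'fy': 473.12479252324846, 'cx': 326.15930040593145, 'cy': 247.09926417775364, 'distortion': array([-0.07196875,  0.        ,  0.        ,  0.        ,  0.        ]), 'position': array([0.26876734, 0.65121467, 0.81953666]), 'attitude': array([-0.12546429,  0.90092641, -0.41145574,  0.05739767])}
top {'fx': 444.61661179450454, 'fy': 444.61661179450454, 'cx': 324.3702294372231, 'cy': 237.53770347818903, 'distortion': array([-0.05024853,  0.        ,  0.        ,  0.        ,  0.        ]), 'position': array([ 0.43073881, -0.15976015,  1.08950097]), 'attitude': array([-0.69743482,  0.71610037, -0.01404205,  0.02424362])}
{'clock': 0.1, 'tool_pos': array([ 0.1543361 , -0.60507095,  0.2380076 ]), 'eef_rot': array([ 9.92204916e-01,  1.24614364e-01, -1.61666662e-04, -7.98875855e-04]), 'contact_force': array([ 0.02194533, -0.26522986, -0.99495372]), 'opening': 0.996648985898287}
```

View pics/top0.png

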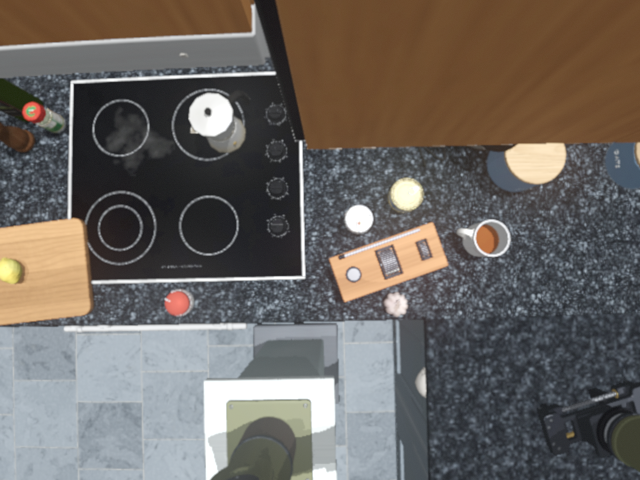

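View pics/side0.png

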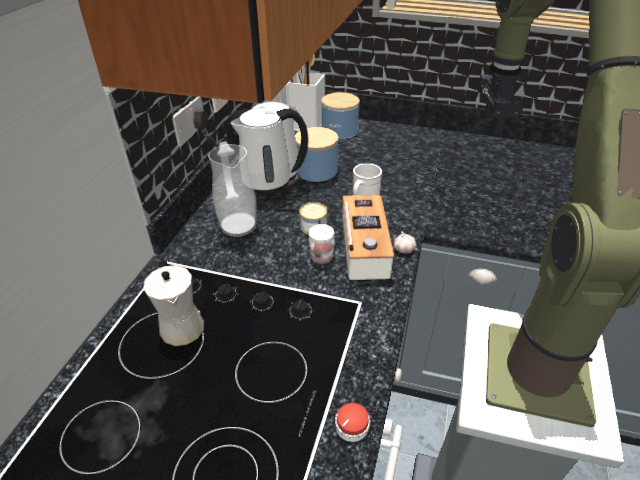

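Top view: radio with button at about (353,274), station wheel (389,262), volume wheel (423,249), garlic (397,303), jar (359,219), tin (407,194), mug (485,240). Side view: button at (370,243), station wheel (367,222). I'll take closer crops and measure.

```bash
cat > h.py <<'E'
import numpy as np, cv2
from scipy.spatial.transform import Rotation as R
from plant import r
def px2w(n,pts,z):
    c=r.camera_params(n); K=np.array([[c['fx'],0,c['cx']],[0,c['fy'],c['cy']],[0,0,1]])
    u=cv2.undistortPoints(np.array(pts,float).reshape(-1,1,2),K,c['distortion'])[:,0]
    d=R.from_quat(c['attitude']).apply(np.c_[u,np.ones(len(u))])
    return c['position']+d*((z-c['position'][2])/d[:,2])[:,None]
def w2px(n,P):
    c=r.camera_params(n); K=np.array([[c['fx'],0,c['cx']],[0,c['fy'],c['cy']],[0,0,1]])
    m=R.from_quat(c['attitude']).inv(); 
    return cv2.projectPoints(np.array(P,float).reshape(-1,3),m.as_rotvec(),-m.apply(c['position']),K,c['distortion'])[0][:,0]
E
python3 - <<'E'
from h import *
t=cv2.imread("pics/top0.png")[210:320,320:455]; s=cv2.imread("pics/side0.png")[185:285,325:425]
a=cv2.resize(t,None,fx=4,fy=4,interpolation=2); b=cv2.resize(s,None,fx=4,fy=4,interpolation=2)
b=b[:,:260]
o=np.zeros((440,800,3),np.uint8); o[:440,:540]=a; o[:400,540:800]=b
cv2.imwrite("pics/crop0.png",o)
print(np.round(px2w("top",[(330,262),(432,224),(447,263),(343,301)],.085),3))
print(np.round(px2w("top",[(353,274)],.096),3),np.round(px2w("top",[(389,262)],.097),3),np.round(px2w("top",[(423,249)],.092),3))
print(np.round(px2w("side",[(370,243)],.096),3),np.round(px2w("side",[(367,222)],.097),3))
E
```

```text
[[ 0.43  -0.157  0.085]
 [ 0.51  -0.39   0.085]
 [ 0.42  -0.421  0.085]
 [ 0.342 -0.184  0.085]]
[[ 0.402 -0.208  0.096]] [[ 0.426 -0.289  0.097]] [[ 0.453 -0.366  0.092]]
[[ 0.402 -0.195  0.096]] [[ 0.425 -0.27   0.097]]
```

View pics/crop0.png

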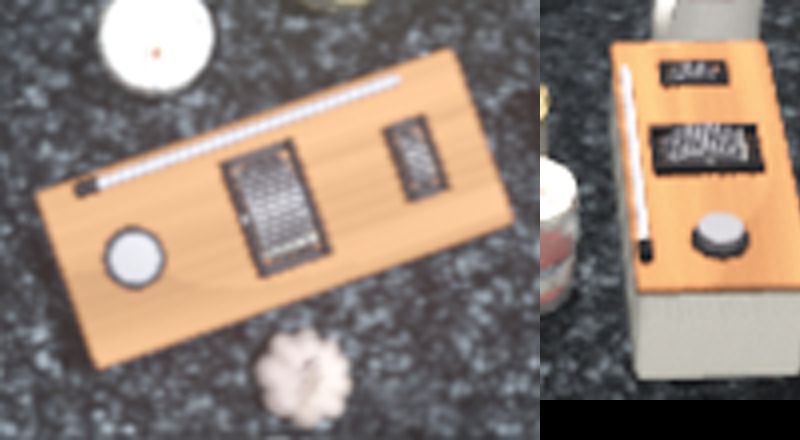

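The crop gives sharper pixels: button (353.5,274.3), wheel (389.2,261.8), volume (424.2,249.5) from the top camera, plus the box corners. The two views disagree by about 13 mm in y, so I'll fit the whole radio pose.

```bash
cat > fit.py <<'E'
from h import *
from scipy.optimize import least_squares
T=lambda a:np.array(a,float)/4+[320,210]
S=lambda a:(np.array(a,float)-[540,0])/4+[325,185]
C=lambda sx,sy,z:(sx*.053,sy*.126,z)
B=(0,.085,.096);W=(0,0,.093);V=(0,-.085,.09)
top=[(C(1,1,.085),(38,190)),(C(1,-1,.085),(457,47)),(C(-1,-1,.085),(513,217)),(C(-1,1,.085),(98,368)),(B,(134,257)),(W,(277,207)),(V,(417,158))]
side=[(C(1,-1,.085),(611,43)),(C(1,1,.085),(638,292)),(C(-1,-1,.085),(767,43)),(C(1,1,0),(641,376)),(B,(721,230)),(W,(707,150)),(V,(694,72))]
def P(p,L): return R.from_euler('z',p[3]).apply(np.array([l[0] for l in L]))+p[:3]
def f(p,use):
    o=[]
    if 't' in use:o.append((w2px("top",P(p,top))-T([l[1] for l in top])).ravel())
    if 's' in use:o.append((w2px("side",P(p,side))-S([l[1] for l in side])).ravel())
    return np.concatenate(o)
for use in("t","s","ts"):
    for fz in(0,1):
        g=(lambda p:f(p,use)) if fz else (lambda p:f([p[0],p[1],0,p[3]],use))
        s=least_squares(g,[.43,-.29,0,-.3],loss='soft_l1'); print(use,fz,np.round(s.x,4),'rms',np.round(np.sqrt(np.mean(g(s.x)**2)),2)); 
    print(np.round(g(s.x).reshape(-1,2),1).tolist())
E
python3 fit.py
```

```text
t 0 [ 0.4272 -0.2902  0.0012  0.3066] rms 0.65
t 1 [ 0.4272 -0.2916 -0.0121  0.3078] rms 0.52
[[-0.4, 0.2], [-1.3, -0.1], [0.4, 1.1], [-0.1, -0.2], [0.5, -0.3], [0.1, -0.2], [0.2, -0.2]]
s 0 [ 0.4263 -0.2776  0.0084  0.3131] rms 1.51
s 1 [ 0.4312 -0.3041 -0.0211  0.3126] rms 1.11
[[0.5, 0.8], [0.4, -0.8], [-0.7, 0.0], [-1.5, 3.4], [0.3, -0.5], [0.2, -0.9], [0.2, 0.3]]
ts 0 [ 0.4278 -0.2888 -0.0023  0.3118] rms 1.6
ts 1 [ 0.4279 -0.2914 -0.0112  0.3105] rms 1.0
[[-0.5, 0.1], [-1.4, -0.6], [0.4, 0.6], [-0.0, -0.3], [0.5, -0.5], [0.1, -0.5], [0.1, -0.6], [0.7, 0.5], [0.5, -0.3], [0.0, -0.2], [-1.4, 4.3], [0.7, -0.1], [0.6, -0.9], [0.6, 0.1]]
```

Emit:
carry_out(
  plan=[
    {"rot":[0,0,-0.11],"xyz":[0.028,-0.027,0.003],"grip":255},
    {"rot":[0,0,-0.22],"xyz":[0.056,-0.054,0.006],"grip":255},
    {"rot":[0,0,-0.33],"xyz":[0.084,-0.081,0.009],"grip":255},
    {"rot":[0,0,-0.44],"xyz":[0.112,-0.108,0.012],"grip":255},
    {"rot":[0,0,-0.55],"xyz":[0.14,-0.135,0.015],"grip":255},
    {"rot":[0,0,-0.66],"xyz":[0.168,-0.162,0.018],"grip":255},
    {"rot":[0,0,-0.77],"xyz":[0.196,-0.189,0.021],"grip":255},
    {"rot":[0,0,-0.88],"xyz":[0.224,-0.216,0.024],"grip":255},
  ],
  squeeze=10,
)

```text
clock: 0.77
tool_pos: [0.3185, -0.3393, 0.2145]
eef_rot: [0.843, 0.537, -0.0, -0.0]
contact_force: [0.9, -0.3, 0.2]
opening: 0.419
finger_force: 0.0
```

```bash
cat >> h.py <<'E'
YAW=.31; C0=np.array([.428,-.291])
def go(local,z,yaw=YAW+np.pi/2):
    """tool-frame shift to a radio-frame (x,y), world height z, and turn about tool z"""
    s=r.get_state(); Rt=R.from_quat(s['eef_rot'])
    c,n=np.cos(YAW),np.sin(YAW); t=np.r_[C0+[c*local[0]-n*local[1],n*local[0]+c*local[1]],z]
    want=R.from_euler('z',yaw)*R.from_euler('x',np.pi)
    print('t',round(s['clock'],2),'tcp',np.round(s['tool_pos'],4),'F',np.round(s['contact_force'],2),'open',round(s['opening'],3),
      '\nshift',np.round(Rt.inv().apply(t-s['tool_pos']),4),'rot',np.round((Rt.inv()*want).as_rotvec(),3))
E
python3 -c "from h import *; go((0,.085),.16)"
```

```text
t 0.77 tcp [ 0.3185 -0.3393  0.2145] F [ 0.94 -0.25  0.21] open 0.419 
shift [0.1524 0.0212 0.0545] rot [-0.    -0.    -0.746]
```

Emit:
carry_out(
  plan=[
    {"rot":[0,0,-0.11],"xyz":[0.025,0.004,0.008],"grip":255},
    {"rot":[0,0,-0.22],"xyz":[0.05,0.007,0.016],"grip":255},
    {"rot":[0,0,-0.33],"xyz":[0.075,0.011,0.024],"grip":255},
    {"rot":[0,0,-0.44],"xyz":[0.1,0.014,0.032],"grip":255},
    {"rot":[0,0,-0.55],"xyz":[0.125,0.018,0.04],"grip":255},
    {"rot":[0,0,-0.66],"xyz":[0.152,0.021,0.05],"grip":255},
    {"rot":[0,0,-0.746],"xyz":[0.152,0.021,0.0545],"grip":255},
    {"rot":[0,0,-0.746],"xyz":[0.152,0.021,0.0545],"grip":255},
  ],
)

```text
clock: 1.43
tool_pos: [0.4023, -0.2107, 0.1593]
eef_rot: [0.589, 0.808, 0.0, -0.001]
contact_force: [-0.3, 0.3, -0.3]
opening: 0.004
finger_force: 0.0
```

Run:
```python
from h import *
go((0,.085),.12)
s=r.get_state(); 
t=r.snapshot("top")[:,:,::-1]; d=r.snapshot("side")[:,:,::-1]
o=np.hstack([cv2.resize(t[190:330,300:440],None,fx=2.8,fy=2.8,interpolation=2),cv2.resize(d[150:290,300:440],None,fx=2.8,fy=2.8,interpolation=2)])
cv2.imwrite("pics/b1.png",o)
print(w2px("side",s['tool_pos']),(w2px("side",s['tool_pos'])-[300,150])*2.8+[392,0])
```

```text
t 1.43 tcp [ 0.4023 -0.2107  0.1593] F [-0.31  0.26 -0.3 ] open 0.004 
shift [ 0.0006 -0.      0.0393] rot [-0.001 -0.002  0.001]
[[372.78736239 217.59179354]] [[595.80461469 189.25702192]]
```

View pics/b1.png

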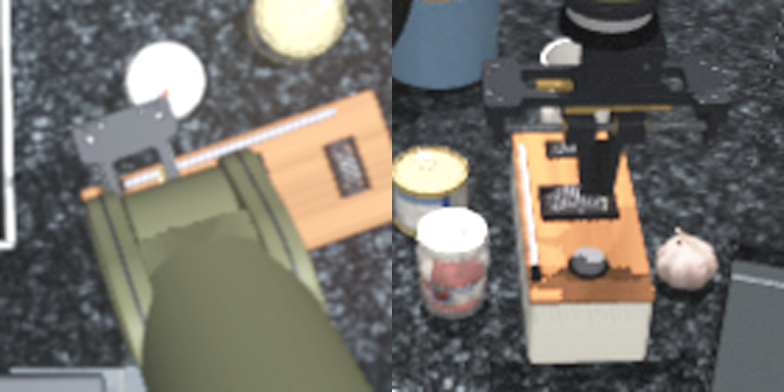

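Side view: the shut tip appears at crop (598,193), where calibration predicts (596,189), so the calibration is sound. The button is at (588,257). I'll lower to just above it.

Emit:
carry_out(
  plan=[
    {"rot":[0,0,0],"xyz":[0.0005,0,0.02],"grip":255},
    {"rot":[0,0,0],"xyz":[0.001,0,0.038],"grip":255},
    {"rot":[0,0,0],"xyz":[0.001,0,0.05],"grip":255},
    {"rot":[0,0,0],"xyz":[0.001,0,0.056],"grip":255},
    {"rot":[0,0,0],"xyz":[0.001,0,0.056],"grip":255},
  ],
)

```text
clock: 1.95
tool_pos: [0.4008, -0.2123, 0.1036]
eef_rot: [0.593, 0.805, -0.001, -0.001]
contact_force: [0.5, -0.3, -0.1]
opening: 0.006
finger_force: 0.0
```

Run:
```python
from h import *
go((0,.085),.096)
d=r.snapshot("side")[:,:,::-1]
cv2.imwrite("pics/b2.png",cv2.resize(d[190:290,320:440],None,fx=6,fy=6,interpolation=2))
s=r.get_state(); print((w2px("side",s['tool_pos'])-[320,190])*6,(w2px("side",[.402,-.21,.096])-[320,190])*6)
```

```text
t 1.95 tcp [ 0.4008 -0.2123  0.1036] F [ 0.5  -0.3  -0.07] open 0.006 
shift [0.0018 0.0019 0.0076] rot [-0.002 -0.    -0.008]
[[311.2565394  274.39993143]] [[307.04580079 293.55503601]]
```

View pics/b2.png

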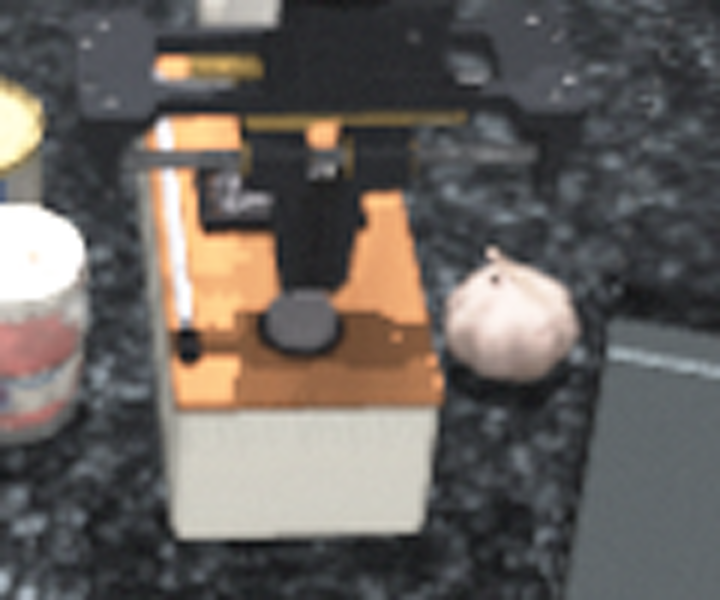

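The tip's lower front edge is at (315,288) and the button centre at (302,320). The tip is over the button, possibly a few mm toward its far side. I'll correct that and touch down slowly.

Emit:
carry_out(
  plan=[
    {"rot":[0,0,-0.008],"xyz":[0.004,0.002,0.003],"grip":255},
    {"rot":[0,0,-0.008],"xyz":[0.005,0.002,0.005],"grip":255},
    {"rot":[0,0,-0.008],"xyz":[0.005,0.002,0.007],"grip":255},
    {"rot":[0,0,-0.008],"xyz":[0.005,0.002,0.009],"grip":255},
    {"rot":[0,0,-0.008],"xyz":[0.005,0.002,0.009],"grip":255},
  ],
)

```text
clock: 2.42
tool_pos: [0.4021, -0.2061, 0.0951]
eef_rot: [0.588, 0.809, -0.0, 0.0]
contact_force: [-0.1, -0.2, -0.5]
opening: 0.008
finger_force: 0.0
```

```bash
python3 -c "from h import *; go((0,.085),.092)"
```

```text
t 2.42 tcp [ 0.4021 -0.2061  0.0951] F [-0.1  -0.17 -0.54] open 0.008 
shift [-0.0037 -0.0013  0.0031] rot [-0.     0.     0.003]
```

Emit:
carry_out(
  plan=[
    {"rot":[0,0,0],"xyz":[0,0,0.0015],"grip":255},
    {"rot":[0,0,0],"xyz":[0,0,0.003],"grip":255},
    {"rot":[0,0,0],"xyz":[0,0,0.003],"grip":255},
    {"rot":[0,0,0],"xyz":[0,0,0.003],"grip":255},
  ],
)

```text
clock: 2.75
tool_pos: [0.4021, -0.2062, 0.0921]
eef_rot: [0.588, 0.809, -0.0, -0.0]
contact_force: [-0.2, 0.4, 0.3]
opening: 0.005
finger_force: 0.0
```

```bash
python3 -c "from h import *; go((0,.085),.092)"
```

```text
t 2.75 tcp [ 0.4021 -0.2062  0.0921] F [-0.16  0.38  0.35] open 0.005 
shift [-0.0037 -0.0012  0.0001] rot [-0.     0.     0.003]
```

Emit:
carry_out(
  plan=[
    {"rot":[0,0,0],"xyz":[0,0,0.002],"grip":255},
    {"rot":[0,0,0],"xyz":[0,0,0.004],"grip":255},
    {"rot":[0,0,0],"xyz":[0,0,0.004],"grip":255},
    {"rot":[0,0,0],"xyz":[0,0,0.004],"grip":255},
  ],
)

```text
clock: 3.08
tool_pos: [0.4023, -0.2062, 0.0882]
eef_rot: [0.588, 0.809, -0.0, 0.0]
contact_force: [0.9, 0.5, 2.4]
opening: 0.004
finger_force: 1.1
```

Emit:
carry_out(
  plan=[
    {"rot":[0,0,0],"xyz":[0,0,0.001],"grip":255},
    {"rot":[0,0,0],"xyz":[0,0,0.002],"grip":255},
    {"rot":[0,0,0],"xyz":[0,0,0.002],"grip":255},
    {"rot":[0,0,0],"xyz":[0,0,0.002],"grip":255},
  ],
)

```text
clock: 3.42
tool_pos: [0.4023, -0.2062, 0.0863]
eef_rot: [0.588, 0.809, -0.0, 0.0]
contact_force: [0.3, -0.3, 2.8]
opening: 0.003
finger_force: 1.6
```

Emit:
carry_out(
  plan=[
    {"rot":[0,0,0],"xyz":[0,0,0.001],"grip":255},
    {"rot":[0,0,0],"xyz":[0,0,0.002],"grip":255},
    {"rot":[0,0,0],"xyz":[0,0,0.002],"grip":255},
  ],
)

```text
clock: 3.67
tool_pos: [0.4023, -0.2062, 0.0849]
eef_rot: [0.588, 0.809, -0.0, 0.001]
contact_force: [-0.7, 1.2, 11.5]
opening: 0.003
finger_force: 6.0
```

Emit:
carry_out(
  plan=[
    {"rot":[0,0,0],"xyz":[0,0,0.001],"grip":255},
    {"rot":[0,0,0],"xyz":[0,0,0.001],"grip":255},
    {"rot":[0,0,0],"xyz":[0,0,0.001],"grip":255},
  ],
)

```text
clock: 3.92
tool_pos: [0.4023, -0.2062, 0.0847]
eef_rot: [0.588, 0.809, -0.0, 0.001]
contact_force: [-2.1, 0.8, 22.4]
opening: 0.004
finger_force: 11.6
```

The button bottomed out: the force jumped to 11 and then 22 N at z = 0.085, so the wheel crown should be near 0.093. I'll lift off and move over the wheel.

Emit:
carry_out(
  plan=[
    {"rot":[0,0,0],"xyz":[0,0,-0.008],"grip":255},
    {"rot":[0,0,0],"xyz":[0,0,-0.02],"grip":255},
    {"rot":[0,0,0],"xyz":[0,0,-0.037],"grip":255},
    {"rot":[0,0,0],"xyz":[-0.02,-0.004,-0.037],"grip":255},
    {"rot":[0,0,0],"xyz":[-0.045,-0.008,-0.037],"grip":255},
    {"rot":[0,0,0],"xyz":[-0.075,-0.012,-0.037],"grip":255},
    {"rot":[0,0,0],"xyz":[-0.088,-0.012,-0.037],"grip":255},
    {"rot":[0,0,0],"xyz":[-0.088,-0.012,-0.037],"grip":255},
  ],
)

```text
clock: 4.58
tool_pos: [0.4177, -0.2973, 0.1196]
eef_rot: [0.591, 0.807, -0.0, 0.001]
contact_force: [0.1, -0.1, 0.7]
opening: 0.007
finger_force: 0.0
```

Run:
```python
from h import *
go((-.011,0),.097)
d=r.snapshot("side")[:,:,::-1]
cv2.imwrite("pics/b3.png",cv2.resize(d[180:290,320:440],None,fx=5,fy=5,interpolation=2))
s=r.get_state(); f=lambda p:(w2px("side",p)-[320,180])*5
print(f(s['tool_pos']),f([.428,-.291,.093]))
```

```text
t 4.58 tcp [ 0.4177 -0.2973  0.1196] F [ 0.07 -0.1   0.66] open 0.007 
shift [0.0029 0.0007 0.0226] rot [ 0.     0.002 -0.003]
[[262.9971287  147.77506727]] [[237.66553476 191.14427081]]
```

View pics/b3.png

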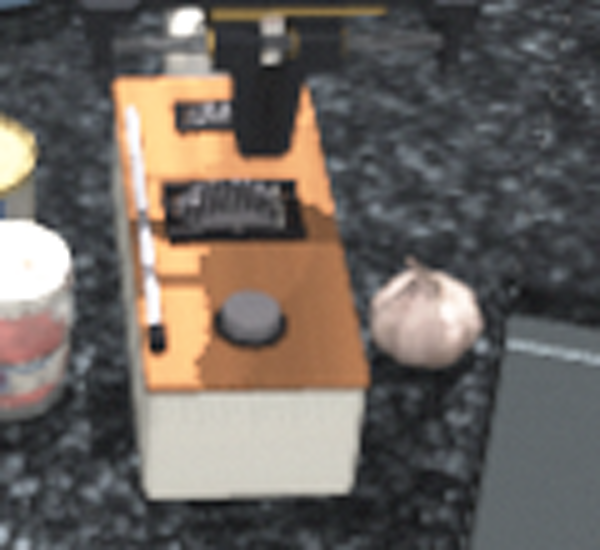

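The button is back out. The tip is at (265,155), as predicted. The wheel's crown centre is near (235,200) against a predicted (238,191), so I'll shift about 4 mm toward +y. Next is a slow descent.

Emit:
carry_out(
  plan=[
    {"rot":[0,0,0],"xyz":[0.005,0.002,0.01],"grip":255},
    {"rot":[0,0,0],"xyz":[0.007,0.002,0.018],"grip":255},
    {"rot":[0,0,0],"xyz":[0.007,0.002,0.022],"grip":255},
    {"rot":[0,0,0],"xyz":[0.007,0.002,0.0245],"grip":255},
    {"rot":[0,0,0],"xyz":[0.007,0.002,0.0245],"grip":255},
  ],
)

```text
clock: 5.05
tool_pos: [0.4172, -0.2855, 0.0952]
eef_rot: [0.588, 0.809, -0.0, -0.001]
contact_force: [-0.3, 0.3, -0.4]
opening: 0.005
finger_force: 0.0
```

Emit:
carry_out(
  plan=[
    {"rot":[0,0,0],"xyz":[0,0,0.001],"grip":255},
    {"rot":[0,0,0],"xyz":[0,0,0.0015],"grip":255},
    {"rot":[0,0,0],"xyz":[0,0,0.0015],"grip":255},
  ],
)

```text
clock: 5.3
tool_pos: [0.4177, -0.2864, 0.0944]
eef_rot: [0.588, 0.809, -0.0, 0.0]
contact_force: [1.2, -0.0, 0.5]
opening: 0.004
finger_force: 0.0
```

Emit:
carry_out(
  plan=[
    {"rot":[0,0,0],"xyz":[-0.0015,0,-0.002],"grip":255},
    {"rot":[0,0,0],"xyz":[-0.003,0,-0.001],"grip":255},
    {"rot":[0,0,0],"xyz":[-0.003,0,0.001],"grip":255},
    {"rot":[0,0,0],"xyz":[-0.003,0,0.001],"grip":255},
    {"rot":[0,0,0],"xyz":[-0.003,0,0.001],"grip":255},
  ],
)

```text
clock: 5.72
tool_pos: [0.4184, -0.2892, 0.0931]
eef_rot: [0.588, 0.809, -0.0, -0.0]
contact_force: [-0.0, 0.2, -0.4]
opening: 0.006
finger_force: 0.0
```

```bash
python3 -c "from h import *; go((-.009,.004),.092)"
```

```text
t 5.72 tcp [ 0.4184 -0.2892  0.0931] F [-0.04  0.25 -0.44] open 0.006 
shift [-0.0006 -0.0004  0.0011] rot [-0.    -0.     0.003]
```

Emit:
carry_out(
  plan=[
    {"rot":[0,0,0],"xyz":[0,0,0.0005],"grip":255},
    {"rot":[0,0,0],"xyz":[0,0,0.001],"grip":255},
    {"rot":[0,0,0],"xyz":[0,0,0.001],"grip":255},
  ],
)

```text
clock: 5.97
tool_pos: [0.419, -0.289, 0.0929]
eef_rot: [0.588, 0.809, 0.0, 0.001]
contact_force: [0.0, -0.1, 6.6]
opening: 0.006
finger_force: 3.3
```

Emit:
carry_out(
  plan=[
    {"rot":[0,0,0],"xyz":[0,0,0.0005],"grip":255},
    {"rot":[0,0,0],"xyz":[0,0,0.0005],"grip":255},
    {"rot":[0,0,0],"xyz":[0,0,0.0005],"grip":255},
  ],
)

```text
clock: 6.22
tool_pos: [0.4193, -0.2889, 0.0928]
eef_rot: [0.588, 0.809, 0.0, 0.001]
contact_force: [-1.5, 1.4, 10.8]
opening: 0.006
finger_force: 5.4
```

Contact is at 0.093, as predicted, with 11 N normal force. Now I'll drag toward the back.

Emit:
carry_out(
  plan=[
    {"rot":[0,0,0],"xyz":[0,0.0015,0],"grip":255},
    {"rot":[0,0,0],"xyz":[0,0.003,0],"grip":255},
    {"rot":[0,0,0],"xyz":[0,0.0045,0],"grip":255},
    {"rot":[0,0,0],"xyz":[0,0.006,0],"grip":255},
    {"rot":[0,0,0],"xyz":[0,0.007,0],"grip":255},
  ],
)

```text
clock: 6.63
tool_pos: [0.4251, -0.2871, 0.0928]
eef_rot: [0.588, 0.809, -0.001, 0.0]
contact_force: [-2.3, -0.1, 12.7]
opening: 0.004
finger_force: 6.3
```

```bash
python3 -c "from h import *; go((0.012,.004),.092)"
```

```text
t 6.63 tcp [ 0.4251 -0.2871  0.0928] F [-2.32 -0.11 12.66] open 0.004 
shift [-0.0007  0.0135  0.0008] rot [-0.     0.001  0.003]
```

Emit:
carry_out(
  plan=[
    {"rot":[0,0,0],"xyz":[0,0.002,0],"grip":255},
    {"rot":[0,0,0],"xyz":[0,0.004,0],"grip":255},
    {"rot":[0,0,0],"xyz":[0,0.006,0],"grip":255},
    {"rot":[0,0,0],"xyz":[0,0.008,0],"grip":255},
    {"rot":[0,0,0],"xyz":[0,0.0095,0],"grip":255},
  ],
)

```text
clock: 7.05
tool_pos: [0.4364, -0.2834, 0.0929]
eef_rot: [0.588, 0.809, 0.001, 0.002]
contact_force: [1.3, 1.2, 6.5]
opening: 0.005
finger_force: 3.5
```

Emit:
carry_out(
  plan=[
    {"rot":[0,0,0],"xyz":[0,0.0015,0],"grip":255},
    {"rot":[0,0,0],"xyz":[0,0.003,0],"grip":255},
    {"rot":[0,0,0],"xyz":[0,0.005,0],"grip":255},
    {"rot":[0,0,0],"xyz":[0,0.005,0],"grip":255},
  ],
)

```text
clock: 7.38
tool_pos: [0.4407, -0.282, 0.0924]
eef_rot: [0.588, 0.809, 0.001, 0.001]
contact_force: [1.1, 0.5, 5.8]
opening: 0.005
finger_force: 3.3
```

The tangential force changed sign, so the detent top is passed. I'll lift off and look.

Emit:
carry_out(
  plan=[
    {"rot":[0,0,0],"xyz":[0,0,-0.006],"grip":255},
    {"rot":[0,0,0],"xyz":[0,0,-0.02],"grip":255},
    {"rot":[0,0,0],"xyz":[0,0,-0.045],"grip":255},
    {"rot":[0,0,0],"xyz":[0,0,-0.08],"grip":255},
    {"rot":[0,0,0],"xyz":[0,-0.03,-0.11],"grip":255},
    {"rot":[0,0,0],"xyz":[-0.02,-0.06,-0.12],"grip":255},
    {"rot":[0,0,0],"xyz":[-0.04,-0.08,-0.12],"grip":255},
    {"rot":[0,0,0],"xyz":[-0.06,-0.08,-0.12],"grip":255},
  ],
)

```text
clock: 8.05
tool_pos: [0.3751, -0.3673, 0.2122]
eef_rot: [0.59, 0.807, -0.003, -0.002]
contact_force: [0.3, -0.2, -1.3]
opening: 0.006
finger_force: 0.0
```

Emit:
carry_out(
  plan=[
    {"rot":[0,0,0],"xyz":[-0.03,-0.01,0],"grip":255},
    {"rot":[0,0,0],"xyz":[-0.06,-0.03,0],"grip":255},
    {"rot":[0,0,0],"xyz":[-0.1,-0.05,0],"grip":255},
    {"rot":[0,0,0],"xyz":[-0.14,-0.07,0],"grip":255},
    {"rot":[0,0,0],"xyz":[-0.17,-0.08,0],"grip":255},
    {"rot":[0,0,0],"xyz":[-0.18,-0.08,0],"grip":255},
    {"rot":[0,0,0],"xyz":[-0.18,-0.08,0],"grip":255},
  ],
)

```text
clock: 8.63
tool_pos: [0.3583, -0.5635, 0.2106]
eef_rot: [0.591, 0.807, -0.001, -0.0]
contact_force: [-0.1, 0.9, -0.4]
opening: 0.008
finger_force: 0.0
```

Run:
```python
from h import *
go((0,0),.2)
t=r.snapshot("top")[:,:,::-1]; d=r.snapshot("side")[:,:,::-1]
cv2.imwrite("pics/topE.png",t)
o=np.hstack([cv2.resize(t[180:320,320:460],None,fx=2.8,fy=2.8,interpolation=2),cv2.resize(d[180:280,325:425],None,fx=3.92,fy=3.92,interpolation=2)])
cv2.imwrite("pics/e1.png",o)
```

```text
t 8.63 tcp [ 0.3583 -0.5635  0.2106] F [-0.1   0.92 -0.38] open 0.008 
shift [0.2387 0.1487 0.0104] rot [-0.001  0.    -0.003]
```

View pics/e1.png

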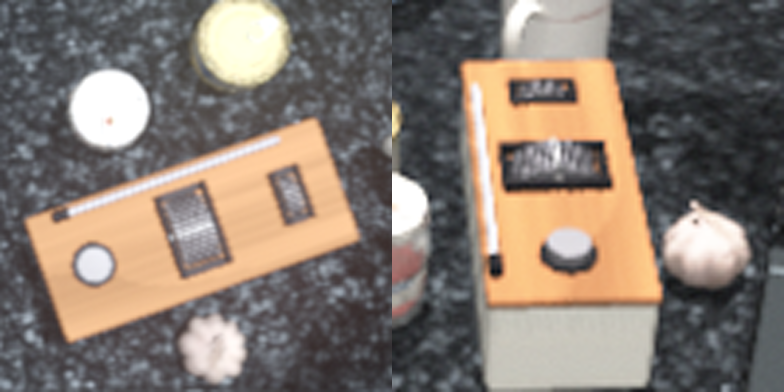

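The white line is now on the crown, at (193,230) in the top crop and (557,155) in the side crop. The button is out, the radio has not moved (button still at 353.6,273.9) and the hand is clear.

```bash
python3 -c "from plant import r; print(r.finish_job())"
```

```text
the job is handed in; nothing more can be done
None
```

I pressed the button fully in and it came back out, then rolled the station wheel one click so its white line is on the crown; the radio stayed put, the hand is clear, and I handed the job in at about 9 s (no verdict was returned).

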